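# Lock the red-capped bottle into the bench rack

### The job

Put the red-capped bottle away in the empty cell of the three-cell rack: pull that cell's orange knob all the way out until it holds there, set the bottle down gently and upright in the cell and let go of it, then push the same knob fully home so that its steel fork locks the bottle in. Do not pull out the knobs of the other two cells, and leave their bottles and the other things on the table alone.

Things in the scene. Friction and masses are not known exactly. Their poses are not given: they have to be found in the camera images.
- bottle: loose white plastic bottle with a grey band and a red cap, about 0.3 kg, standing on the table left or right of the rack. Body diameter 62 up to 78 mm, a shoulder cone narrowing to the 26 mm neck at 98 mm, then a red cap of diameter 32 from 104 to 132 mm (the top). Origin: centre of its underside, z up.
- cell_free (a point): centre of the empty cell's inner floor, 18 mm above the table; z up, x away from the knob (the knob is pulled along -x), y along the row. Blue cell, 72 x 72 mm inside, 5 mm walls, rim 54 mm above this floor; three cells at 105 mm pitch. In front (-x) a blue guide bracket: x -100 to -48, y -41 to 41 mm, top 113 mm above this floor, its brass detent cap up to 125 mm.
- fork_free (a point): midpoint between the tips of the flat steel fork that closes the empty cell, fixed to its knob; axes as cell_free. Tines 12 mm wide, 8 thick, 46 long, 44 mm clear between them, 96 to 104 mm above the cell floor. Knob home: tips at x = +20 mm in the cell's frame; fully out: -42 mm, cell open. The tines pass either side of a bottle's cap, above its shoulder.
- knob_free (a point): grip point of the empty cell's orange knob: middle of its horizontal cylinder, 26 mm long (along x), 30 mm diameter, 118 mm above the table; axes as cell_free. Home it lies at x = -134 mm, fully out at -196 mm from the cell's centre. At its -x end a flange, 6 mm thick, 38 mm diameter; a 12 mm rod joins it to the fork. Moves with the knob.
- slide_free (a joint): how far the knob of the empty cell is pulled out, m: 0 = fully home, 0.062 = fully out. A detent holds it at each end; about 10 N frees it, then about 2 N of friction moves it.
- slide_left (a joint): the same for the second cell's knob; this cell holds bottle_l and stays at 0
- slide_right (a joint): the same for the third cell's knob; this cell holds bottle_r and stays at 0
- bottle_l: bottle of the same shape with a green cap, locked in one of the other cells. Origin: centre of its underside
- bottle_r: bottle of the same shape with a green cap, locked in the remaining cell. Origin: centre of its underside
- tape: bystander: reel of paper tape lying flat, outer diameter 96, hole 64, height 40 mm. Origin: centre of its underside
- tin: bystander: upright tin, diameter 70, height 90 mm. Origin: centre of its underside
- screwdriver: bystander: screwdriver, 200 mm long, lying along its x. Origin: its middle, underside
- square: bystander: try square lying flat, wooden stock 160 mm along its x, steel blade 110 mm along its y at the +x end, 18 mm high. Origin: middle of the stock's underside
Things that resemble listed ones, but are neither listed nor needed, are in the scene too. What is shaped like the bottle but pink or purple is not meant.

How it is judged:
On the way, in this order (a step that is already met when the one before it is completed fails the run):
1. the empty cell's knob is pulled fully out (over 55 of 62 mm) (value of joint slide_free above 0.055 m), for 0.2 s.
2. the red-capped bottle stands upright on the floor of that cell, let go, with the knob still out (horizontal distance between bottle and cell_free below 0.01 m and z of bottle in the frame of cell_free between -0.005 and 0.005 m and angle between bottle's own z axis and vertical below 0.1 rad and value of joint slide_free above 0.05 m and contact force between bottle and the fingers below 0.2 N and linear speed of bottle below 0.03 m/s), for 0.2 s.
At the end, for the whole second after the job is handed in: the red-capped bottle stands at rest, upright (within 0.1 rad), on the floor of the cell that was empty (within 10 mm of its centre and 5 mm in height), and all three knobs are fully home (within 4 mm) (horizontal distance between bottle and cell_free below 0.01 m and z of bottle in the frame of cell_free between -0.005 and 0.005 m and angle between bottle's own z axis and vertical below 0.1 rad and value of joint each of slide_free, slide_left, slide_right below 0.004 m and velocity of joint slide_free between -0.01 and 0.01 m/s and linear speed of bottle below 0.03 m/s); the robot touches nothing.
It fails at once if the knob of another cell is pulled out more than 15 mm (value of joint any of slide_left, slide_right above 0.015 m).
It fails at once if a bottle in another cell is moved more than 20 mm (distance of any of bottle_l, bottle_r from where it was at the start of the episode above 0.02 m).
It fails at once if a bystander (tape, tin, screwdriver, square) is moved more than 30 mm (distance of any of tape, tin, screwdriver, square from where it was at the start of the episode above 0.03 m).
It fails at once if the red-capped bottle is dropped: moving faster than 0.5 m/s with no finger on it (linear speed of bottle above 0.5 m/s and contact force between bottle and the fingers below 0.05 N).
It fails at once if the red-capped bottle is tipped over (beyond 1 rad) (angle between bottle's own z axis and vertical above 1 rad).
It also fails if it takes over 64 s, if anything falls off the work surface, if the arm or the gripper's body presses on something with over 40 N, if the wrist force passes 120 N, or if a joint passes its speed limit or range.

### The arm

A 7-joint arm with a two-finger parallel gripper is mounted at the origin on the work surface. World frame = base frame: x ahead of the robot, y to its left, z up, the work surface at z = 0. Lengths are in m, angles in rad, forces in N, time in s.
With the tool pointing down it reaches from about 0.425 to 0.825 m from the base axis. Payload 3.6 kg.
Tool frame: the origin (TCP) lies where the fingers leave the gripper's body, on its centre line; the fingertips stand 73 mm ahead of it and the grasp point (between the pads) lies 54 mm ahead of it; z points along the fingers, y is the line along which they close (so a half turn about z gives the same grasp; the last joint's range is limited). The gripper opens to 85 mm and grips with 20 to 120 N. Pads are 22 mm wide; open, the fingers measure 114 mm over their backs; the gripper's body (76 mm by 85 mm) begins 54 mm behind the grasp point. The pads swing forward as they close: fully open they stand 13 mm farther back than shut.
Start: joints at [-1.262, 0.615, -0.013, 1.423, 0.008, 1.103, -0.04], TCP at [0.214, 0.614, 0.304] pointing down, gripper open.
Joint ranges: [-3.12, 3.12], [-0.3, 2.06], [-1.34, 1.32], [0.26, 2.42], [-1.36, 4.5], [0.01, 1.98], [-2.84, 2.84]. Speed limits (rad/s): [2.79, 2.79, 3.14, 3.14, 3.14, 3.14, 3.14].

### API

Orientations are given as a unit quaternion [x, y, z, w].
In Python, from station import arm, snapshot, camera_info, ticket gives the robot as it stands. Calls block until the motion is done:
- arm.movep(position, orientation): joint-space move of the TCP to a pose.
- arm.line_to(position, velocity=0.15, ori=None): straight line of the TCP; ori=None keeps the orientation; velocity is the mean speed in m/s.
- arm.move_j(angles): joint-space move.
- arm.move_gripper(opening, effort=None): opening from 0.0 (shut) to 1.0 (fully open); effort is the grip in N (None keeps the last); returns when the fingers have stopped.
- arm.pause(seconds).
- arm.ik(position, orientation): joint angles nearest the present ones, or None.
- snapshot(name): name is "scene" or "top" or "wrist"; returns the picture (480x640x3 uint8, blue, green, red); there is no depth.
- camera_info(name): a dict with "fx", "fy", "cx", "cy" (pixels), "R" (3x3) and "t" (3): a world point X has camera coordinates R X + t; the wrist camera has in their place "T_tool_cam" (4x4, takes a point from camera to tool coordinates, whose origin is the TCP and whose axes are the flange's). Camera axes: x right, y down, z forward; pixel columns grow to the right and rows downward; lengths in m; the calibration is good to about 2 mm. A picture is of the moment at which its call begins: read the wrist's pose just before it. camera_info takes no time and is no camera call.
A pose or a line that the arm cannot do raises arm.MotionError and nothing moves.
- ticket.finish_job(): hands the job in; it is judged then, once.
Readings, each from a call of its own:
- arm.read_time(): time.
- arm.read_joint_positions(): joint angles.
- arm.read_dq(): joint speeds.
- arm.read_effort(): joint torques, N m.
- arm.read_tool_pos(): TCP position.
- arm.read_eef_rot(): TCP orientation.
- arm.read_ft_force(): force on the tool from outside, world axes, zero at the start.
- arm.read_wrist_torque(): the same for the moment, N m.
- arm.read_opening(): opening from 0.0 (shut) to 1.0 (fully open).
- arm.read_finger_force(): force on a finger pad.
Only numpy, scipy, OpenCV 4.12 (cv2) and the standard library are available. Lean on these libraries where they do the work, as an engineer would, in place of code of your own. Each camera call takes 0.05 s, during which the arm holds its last target. There are 200 camera calls.

## Working session

There is one attempt and no reset: what is moved stays moved. The work goes in short steps, each a Python script; the robot and the scene stay as the last script left them, time stands still between calls to the robot, and variables do not carry over. Pictures are saved under pics/ and viewed, at most 10 in all, crops included, and the job is handed in when it is done.

```bash
ls; mkdir -p pics; python3 - <<'E'
from station import arm, snapshot, camera_info
import cv2
for n in ("scene","top"):
    cv2.imwrite(f"pics/{n}0.png",snapshot(n)); print(n,camera_info(n))
print(camera_info("wrist"),arm.read_tool_pos(),arm.read_eef_rot(),arm.read_time())
E
```

```text
pics
scene {'fx': 497.98766492177145, 'fy': 497.98766492177145, 'cx': 318.6431409046567, 'cy': 238.68495339112704, 'R': array([[ 0.38989985,  0.9206561 , -0.01924708],
       [ 0.48594641, -0.22346348, -0.84493796],
       [-0.78219831,  0.32008814, -0.5345179 ]]), 't': array([-0.21444521, -0.16533567,  1.62457102])}
top {'fx': 518.1494874160783, 'fy': 518.1494874160783, 'cx': 314.9499768392294, 'cy': 238.99079313346076, 'R': array([[-0.00329139, -0.99999305,  0.00174864],
       [-0.97533563,  0.00282429, -0.22070892],
       [ 0.22070244, -0.00243195, -0.97533816]]), 't': array([-0.00418171,  0.5411147 ,  1.25886608])}
{'fx': 379.10981972688836, 'fy': 379.10981972688836, 'cx': 324.7208803678002, 'cy': 239.6707592066968, 'T_tool_cam': array([[-3.00282716e-04, -9.60458704e-01, -2.78422319e-01,
         7.04314293e-02],
       [ 9.99999761e-01, -1.15102993e-04, -6.81450303e-04,
         1.04466941e-03],
       [ 6.22457633e-04, -2.78422457e-01,  9.60458509e-01,
        -6.99830915e-02],
       [ 0.00000000e+00,  0.00000000e+00,  0.00000000e+00,
         1.00000000e+00]])} [0.21398882 0.61319876 0.3028615 ] [ 1.67057968e-01  9.85946386e-01 -1.15064409e-03 -1.87198928e-04] 0.1
```

View pics/top0.png

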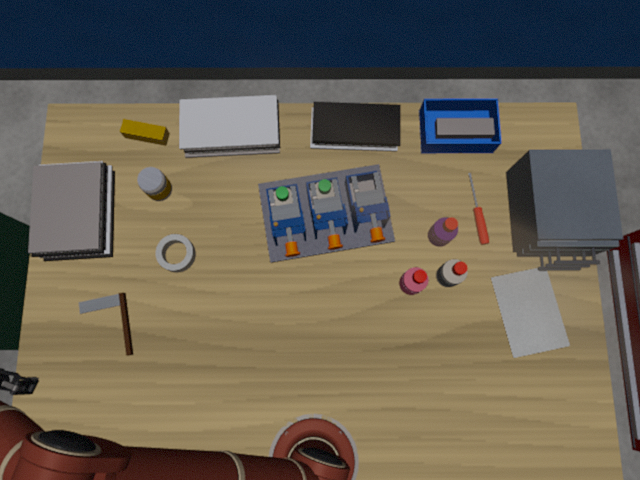

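View pics/scene0.png

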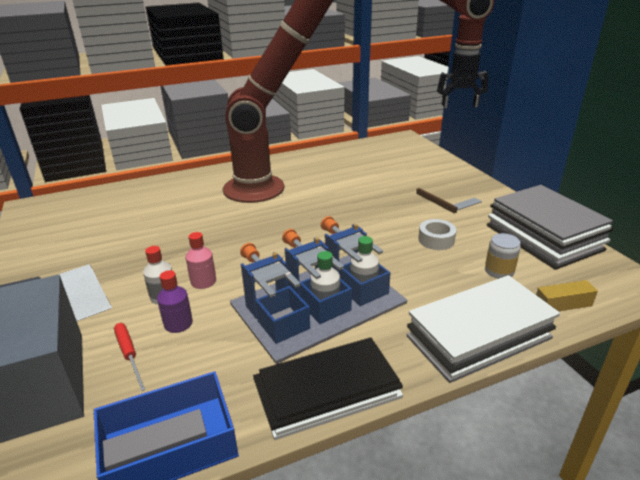

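Top view: the free cell is the rightmost one (cell about (367,190), knob (376,235)). The target bottle's cap is at (460,268), with pink (415,280) and purple (443,231) lookalikes close by. Next I'll enlarge this area and compute rough positions.

```bash
cat > h.py <<'E'
from station import arm, snapshot, camera_info
import cv2, numpy as np
from scipy.spatial.transform import Rotation as Rot
def cam(n):
    c=camera_info(n)
    if n=="wrist":
        T=np.eye(4);T[:3,:3]=Rot.from_quat(arm.read_eef_rot()).as_matrix();T[:3,3]=arm.read_tool_pos()
        M=np.linalg.inv(T@c["T_tool_cam"]); c["R"]=M[:3,:3]; c["t"]=M[:3,3]
    return c
def onplane(c,uv,z):
    d=c["R"].T@np.array([(uv[0]-c["cx"])/c["fx"],(uv[1]-c["cy"])/c["fy"],1.]); o=-c["R"].T@c["t"]
    return o+d*(z-o[2])/d[2]
def proj(c,X):
    p=c["R"]@np.asarray(X,float)+c["t"]; return np.array([c["fx"]*p[0]/p[2]+c["cx"],c["fy"]*p[1]/p[2]+c["cy"]])
def blobs(im,lo,hi,amin=20):
    m=cv2.inRange(cv2.cvtColor(im,cv2.COLOR_BGR2HSV),lo,hi)
    n,_,s,ce=cv2.connectedComponentsWithStats(m)
    return [(ce[i].round(1),s[i]) for i in range(1,n) if s[i][4]>=amin]
def quat(psi):  # tool down; tool y (closing line) at world heading psi
    y=np.array([np.cos(psi),np.sin(psi),0]);z=np.array([0,0,-1.]);x=np.cross(y,z)
    return Rot.from_matrix(np.c_[x,y,z]).as_quat()
E
python3 - <<'E'
from h import *
im=cv2.imread("pics/top0.png");c=cam("top")
print([ (proj(c,onplane(c,(376,235),.118)))])
for nm,lo,hi,z in (("red",(0,150,120),(6,255,255),.132),("orange",(7,180,120),(16,255,255),.118),("green",(50,120,60),(85,255,255),.15)):
    for ce,s in blobs(im,lo,hi): print(nm,ce,s,onplane(c,ce,z).round(3))
cv2.imwrite("pics/topc.png",cv2.resize(im[155:300,255:455],None,fx=4,fy=4,interpolation=cv2.INTER_CUBIC))
E
```

```text
[array([376., 235.])]
red [481.  225.6] [474 207  15  37 286] [ 0.557 -0.408  0.132]
red [450.8 223.2] [445 218  12  12 113] [ 0.563 -0.335  0.132]
red [460.3 267.4] [454 262  13  12 125] [ 0.455 -0.351  0.132]
red [419.9 275.7] [414 270  13  13 127] [ 0.435 -0.254  0.132]
orange [380.5 233.7] [378 227   7  13  34] [ 0.541 -0.166  0.118]
orange [372.9 234.5] [371 228   6  13  49] [ 0.539 -0.147  0.118]
orange [330.3 241.6] [328 235   6  13  47] [ 0.521 -0.043  0.118]
orange [338.  240.8] [336 235   6  12  40] [ 0.523 -0.062  0.118]
orange [287.4 249.1] [286 242   6  14  41] [0.503 0.061 0.118]
orange [295.1 247.9] [293 242   7  12  41] [0.506 0.042 0.118]
green [324.1 183.5] [319 180  11  10  59] [ 0.659 -0.028  0.15 ]
green [281.5 192.3] [276 186  12  13 124] [0.637 0.075 0.15 ]
```

View pics/topc.png

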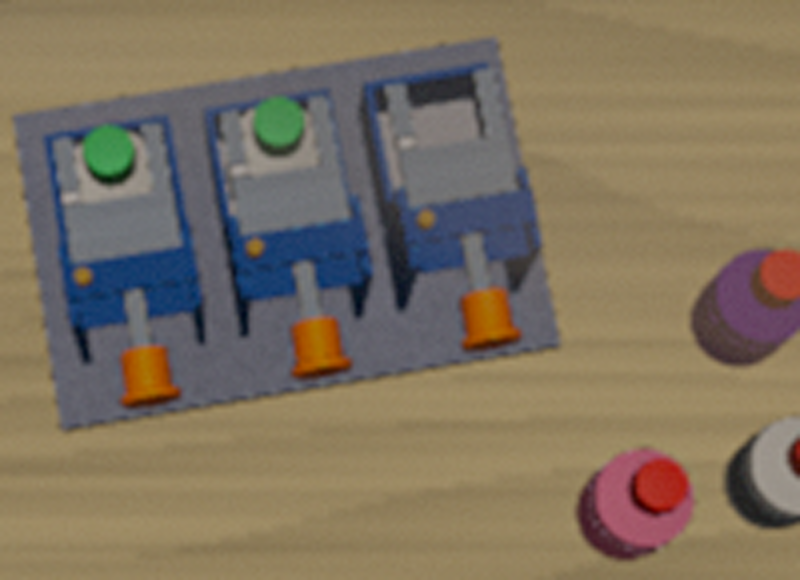

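The crop shows the free knob at about full-picture (377,234) and the rack yawed about 0.17 rad. The knob spacing (0.211 m over 2 cells) and the knob-to-bottle distance (0.135 m) match the given sizes. I'll refine both with the wrist camera.

```bash
python3 - <<'E'
from h import *
yaw=.174
for name,p in (("wk",(.59,-.15,.33)),("wb",(.475,-.345,.33))):
    for k in (0,np.pi):
        q=quat(yaw+np.pi/2+k); s=arm.ik(p,q); print(name,k,None if s is None else np.round(s,2))
    p=np.array(p); arm.movep(p,quat(yaw+np.pi/2)); arm.pause(.3)
    c=cam("wrist"); im=snapshot("wrist"); cv2.imwrite(f"pics/{name}.png",im); np.save(name+"c.npy",c,allow_pickle=True)
    print(arm.read_time(),arm.read_tool_pos())
    for nm,lo,hi,z in (("red",(0,150,80),(6,255,255),.132),("orange",(7,180,80),(16,255,255),.118),("green",(50,120,40),(85,255,255),.15)):
        for ce,s in blobs(im,lo,hi,100): print(nm,ce,s,onplane(c,ce,z).round(4))
E
```

```text
wk 0 [ 0.07  0.53  0.23  1.52 -0.13  1.11  2.08]
wk 3.141592653589793 [-0.27  0.65  0.87  1.53 -0.52  1.2  -0.71]
3.4417 [ 0.59005742 -0.14982967  0.32997496]
red [ 42.  142.6] [   6   90   84  106 4702] [ 0.5629 -0.3505  0.132 ]
orange [328.6 153.1] [ 304  132   51   46 1691] [ 0.5366 -0.1556  0.118 ]
orange [473.9 154.9] [ 450  134   54   45 1922] [ 0.5195 -0.0513  0.118 ]
orange [617.6 157.4] [ 592  135   48   46 1968] [0.5031 0.0522 0.118 ]
green [601.3 336.5] [ 569  312   60   50 1850] [0.6304 0.0662 0.15  ]
wb 0 [ 0.43  0.5   0.25  1.58 -0.14  1.08  2.46]
wb 3.141592653589793 [-0.02  0.72  1.13  1.6  -0.68  1.27 -0.16]
4.7 [ 0.47572266 -0.34410735  0.32990789]
red [456.8 193.5] [ 435  172   45   44 1491] [ 0.4334 -0.2553  0.132 ]
red [318.4 196. ] [ 297  175   43   43 1465] [ 0.4524 -0.3519  0.132 ]
red [214.8 279.1] [ 201  239   26   88 1828] [ 0.5287 -0.4184  0.132 ]
red [314.8 333. ] [ 296  316   39   35 1091] [ 0.5606 -0.336   0.132 ]
orange [535.1 340.4] [ 514  320   48   41 1317] [ 0.5431 -0.1519  0.118 ]
```

View pics/wk.png

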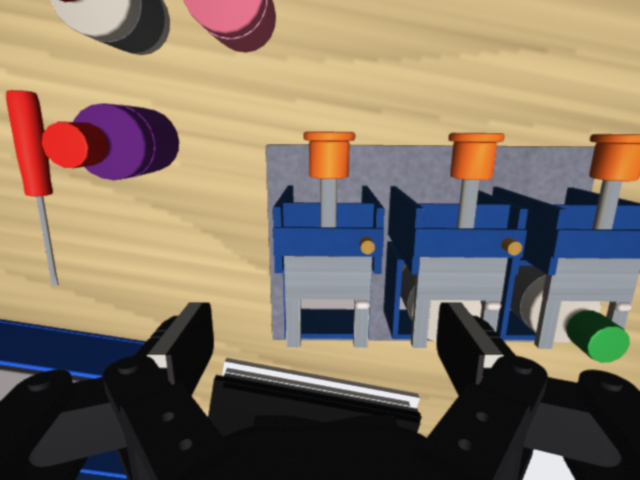

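View pics/wb.png

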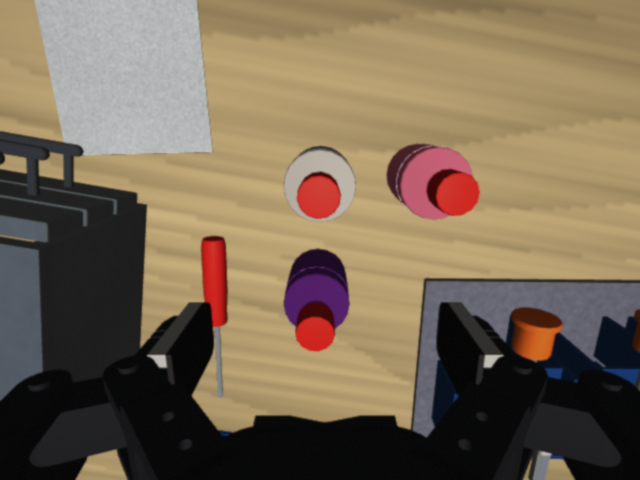

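wk: the free knob's flange top edge is at (329.5,132) and its tine tips at (293,346) and (361,345). The rod is on column 328, and the second knob's flange is at (476,133.5). wb: the white bottle with the red cap is at (318,196), well clear of the pink (457,194) and purple (315,333) ones. I'll compute the rack frame from these.

```bash
python3 - <<'E'
from h import *
c=np.load("wkc.npy",allow_pickle=True).item()
F=onplane(c,(329.5,132),.137);F2=onplane(c,(476.5,133.5),.137)
t1=onplane(c,(293,346),.122);t2=onplane(c,(361,345),.122)
print(F,F2,t1,t2,np.linalg.norm(t1-t2)); t=(t1+t2)/2
d=t-F; print("F-tip len (want .173)",np.linalg.norm(d[:2]),"yaw",np.arctan2(d[1],d[0]))
r=F2-F; print("pitch",np.linalg.norm(r),"yaw",np.arctan2(-r[0],r[1]))
r=t2-t1; print("tine yaw",np.arctan2(-r[0],r[1]))
for y in (.16,.17):
    x=np.array([np.cos(y),np.sin(y),0]); print(y,"cell",t-.02*x,F+.153*x,"knob",t-.154*x,F+.019*x)
# rack plate corners/ cell walls
c1=onplane(c,(270.5,146),.0);print(c1)
q=np.load("wbc.npy",allow_pickle=True).item()
print("cap",onplane(q,(318.4,195.5),.132),onplane(q,(318.4,195.5),.128), "body top", onplane(q,(319.5,184),.078))
im=cv2.imread("pics/wk.png"); cv2.imwrite("pics/wkc.png",cv2.resize(im[120:360,260:400],None,fx=2.5,fy=2.5,interpolation=cv2.INTER_CUBIC))
E
```

```text
[ 0.52187595 -0.15782056  0.137     ] [ 0.50580657 -0.06095506  0.137     ] [ 0.695527   -0.15726045  0.122     ] [ 0.68480499 -0.10180771  0.122     ] 0.05647980206014734
F-tip len (want .173) 0.17065070242035815 yaw 0.16652517702031425
pitch 0.09818935670838914 yaw 0.16439652678577854
tine yaw 0.19099709627367473
0.16 cell [ 0.67042145 -0.13272044  0.122     ] [ 0.67292173 -0.13344487  0.137     ] knob [ 0.53813299 -0.15406908  0.122     ] [ 0.54063327 -0.15479351  0.137     ]
0.17 cell [ 0.6704543  -0.13291772  0.122     ] [ 0.67267042 -0.13193566  0.137     ] knob [ 0.53838594 -0.15558816  0.122     ] [ 0.54060206 -0.15460609  0.137     ]
[ 0.54636976 -0.21320953  0.        ]
cap [ 0.45201524 -0.35191802  0.132     ] [ 0.4526876  -0.35186606  0.128     ] body top [ 0.45125231 -0.3519757   0.078     ]
```

View pics/wkc.png

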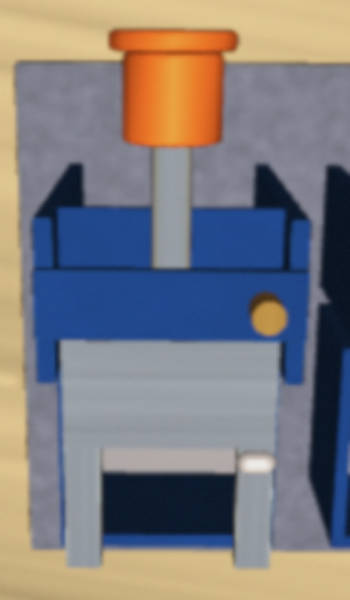

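Everything agrees: tine spacing 56.5 mm, pitch 105.6 mm at z = 0.118, yaw about 0.166, cell at about (0.671,-0.133) and knob at about (0.539,-0.155). Next I'll pull the knob.

```bash
cat >> h.py <<'E'
YAW=.166; X=np.array([np.cos(YAW),np.sin(YAW),0]); Q=quat(YAW+np.pi/2)
CELL=np.array([.6713,-.1328,.018]); KNOB=CELL-.134*X
def st(s=""): print(s,"t",round(arm.read_time(),2),"p",arm.read_tool_pos().round(4),"F",np.round(arm.read_ft_force(),1),"op",round(arm.read_opening(),3),"ff",np.round(arm.read_finger_force(),1))
def at(P,z): return np.array([P[0],P[1],z])
E
python3 - <<'E'
from h import *
arm.movep(at(KNOB,.26),Q); arm.move_gripper(.65,40)
arm.line_to(at(KNOB,.170),.1); st("down")
arm.move_gripper(0,40); st("grip")
p0=np.array(arm.read_tool_pos())
for d in (.02,.045,.0625):
    arm.line_to(at(KNOB-d*X,.170),.06); st(d)
arm.pause(.2); st("end")
arm.move_gripper(.65); st("rel")
arm.line_to(at(KNOB-.062*X,.26),.15)
arm.movep(at(KNOB+.04*X,.33),Q); arm.pause(.2)
c=cam("wrist"); im=snapshot("wrist"); cv2.imwrite("pics/wk2.png",im); np.save("wk2c.npy",c,allow_pickle=True)
for ce,s in blobs(im,(7,180,80),(16,255,255),100): print(ce,s,onplane(c,ce,.118).round(4))
print("expected out",KNOB-.062*X); st()
E
```

```text
down t 7.02 p [ 0.5396 -0.1551  0.1706] F [0.7 0.  1.3] op 0.647 ff 0.0
grip t 7.37 p [ 0.5396 -0.1557  0.1709] F [ 0.1 -0.9  3.7] op 0.334 ff 39.4
0.02 t 7.85 p [ 0.5193 -0.1591  0.1708] F [-1.3 -2.1  6.5] op 0.339 ff 41.4
0.045 t 8.42 p [ 0.4934 -0.1634  0.1708] F [-0.4 -2.3  8.9] op 0.34 ff 41.6
0.0625 t 8.86 p [ 0.4782 -0.1659  0.1708] F [ 3.5 -2.   6.4] op 0.339 ff 41.4
end t 9.06 p [ 0.4782 -0.1659  0.1708] F [ 3.6 -1.6  6.2] op 0.337 ff 41.4
rel t 9.43 p [ 0.4761 -0.1648  0.1692] F [ 0.1 -0.2 -0. ] op 0.65 ff 0.0
[323.4  77.7] [ 297   53   54   54 2143] [ 0.4733 -0.1662  0.118 ]
[467.5 172.3] [ 443  151   54   46 1902] [ 0.5195 -0.0515  0.118 ]
[612.  172.5] [ 585  151   55   46 2124] [0.5023 0.0532 0.118 ]
expected out [ 0.47799429 -0.16518678  0.018     ]
 t 10.99 p [ 0.5773 -0.1489  0.329 ] F [ 0.3 -0.6 -0.6] op 0.652 ff 0.0
```

The knob moved 64 mm by camera (62 nominal) and stayed out after release. Now the bottle.

```bash
python3 - <<'E'
from h import *
B=np.array([.453,-.352,0])
arm.movep(at(B,.30),Q); arm.pause(.2); st("above")
c=cam("wrist"); im=snapshot("wrist"); cv2.imwrite("pics/wb2.png",im)
for ce,s in blobs(im,(0,150,80),(6,255,255),100): print(ce,s,onplane(c,ce,.132).round(4))
arm.line_to(at(B,.171),.1); st("down")
arm.move_gripper(0,40); st("grip"); zg=arm.read_tool_pos()[2]
arm.line_to(at(B,.21),.08); st("lift")
arm.line_to(at(B,.345),.15); arm.movep(at(CELL,.345),Q); arm.pause(.3); st("over")
c=cam("wrist"); im=snapshot("wrist"); cv2.imwrite("pics/over.png",im); np.save("overc.npy",c,allow_pickle=True); np.save("zg.npy",zg)
cv2.imwrite("pics/over_s.png",snapshot("scene")[200:380,180:420])
print("cell rim corners px",[proj(c,CELL+sx*.036*X+sy*.036*np.array([-X[1],X[0],0])+[0,0,.054]).round(0) for sx,sy in ((1,1),(1,-1),(-1,-1),(-1,1))])
E
```

```text
above t 12.14 p [ 0.4546 -0.3502  0.3001] F [-0.2 -0.4  0.3] op 0.651 ff 0.0
[473.  233.4] [ 449  210   49   47 1735] [ 0.4332 -0.2553  0.132 ]
[321.7 237.1] [ 299  214   47   47 1705] [ 0.4523 -0.3519  0.132 ]
[209.  292.9] [ 197  268   27   62 1126] [ 0.5042 -0.421   0.132 ]
[318.4 380.5] [ 298  363   42   37 1226] [ 0.5604 -0.3361  0.132 ]
down t 13.63 p [ 0.4533 -0.3523  0.1717] F [ 0.  -0.8  0.8] op 0.649 ff 0.0
grip t 13.97 p [ 0.4533 -0.3524  0.1717] F [ 0.4 -0.1  3. ] op 0.355 ff 39.7
lift t 14.61 p [ 0.4527 -0.3517  0.2097] F [ 0.4 -0.2 -2.5] op 0.358 ff 39.7
over t 17.14 p [ 0.6708 -0.1341  0.3453] F [ 0.4 -0.4 -1.8] op 0.363 ff 39.8
cell rim corners px [array([364., 247.]), array([288., 247.]), array([285., 170.]), array([366., 170.])]
```

View pics/over.png

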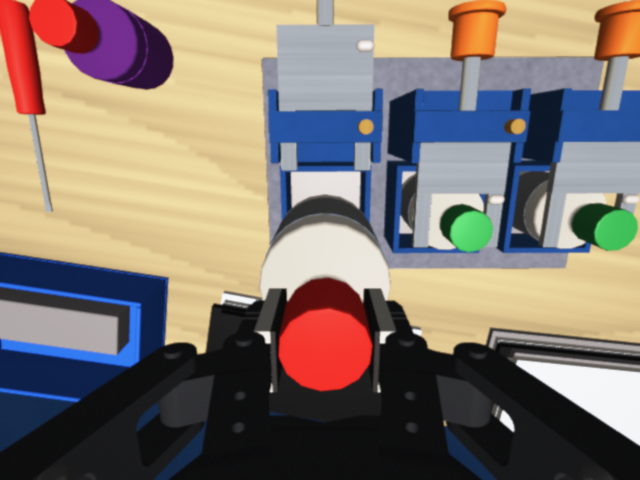

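The bottle hangs upright in the gripper, with the cap at (325,335). The open cell shows wall edges near columns 282 and 370, which match my prediction of 285–366 inside, and the tine tips are at row 168. I'll check x with known features, then view an enlarged crop.

```bash
python3 - <<'E'
from h import *
c=np.load("overc.npy",allow_pickle=True).item(); Y=np.array([-X[1],X[0],0])
f=lambda x,y,z:proj(c,CELL+x*X+y*Y+[0,0,z]).round(1)
print("tips",f(-.042,.028,.104),f(-.042,-.028,.104),"cell2 back rim outer",f(.041,.105,.054),"inner L/R mid",f(-.03,-.036,.054),f(-.03,.036,.054),"outer",f(-.03,-.041,.054),f(-.03,.041,.054))
print("bracket front/back top",f(-.048,0,.113),f(-.1,0,.113))
im=cv2.imread("pics/over.png"); cv2.imwrite("pics/overz.png",cv2.resize(im[90:260,255:520],None,fx=3,fy=3,interpolation=cv2.INTER_CUBIC))
E
```

```text
tips [362.1 168.8] [288.8 168.9] cell2 back rim outer [435.9 251.7] inner L/R mid [285.4 176.9] [365.5 176.8] outer [279.9 177. ] [371.  176.8]
bracket front/back top [325.5 161.8] [325.3  86.1]
```

View pics/overz.png

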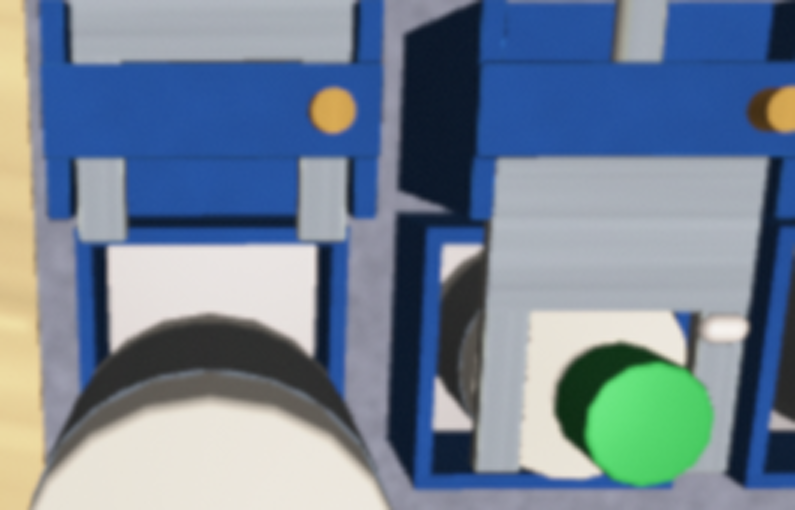

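The crop shows the tips at row 170.3 against 168.8 predicted, and the cell 2 rim at 252.7 against 251.7. The cell is therefore about 1 mm further along +x; laterally it is within 0.3 mm. I'll place with a 1.5 mm shift.

```bash
python3 - <<'E'
from h import *
zg=float(np.load("zg.npy")); T=CELL+.0015*X; cmd=T.copy()
arm.line_to(at(cmd,.275),.1); arm.pause(.3)
e=(T-arm.read_tool_pos())[:2]; print("err",e); cmd[:2]+=e
arm.line_to(at(cmd,.24),.05); st("mid")
arm.line_to(at(cmd,zg+.018+.004),.05); arm.pause(.1); st("near")
F0=arm.read_ft_force()[2]
z=zg+.022
while z>zg+.014:
    z-=.001; arm.line_to(at(cmd,z),.02); arm.pause(.05)
    F=arm.read_ft_force(); 
    if F[2]-F0>2.5: break
st("touch"); print("want z",zg+.018)
E
```

```text
err [-1.74981415e-04  7.35881692e-05]
mid t 19.24 p [ 0.6728 -0.1326  0.2403] F [-0.2 -0.1 -1.9] op 0.359 ff 39.8
near t 20.42 p [ 0.6729 -0.1326  0.1943] F [-0.4 -1.1 -2.9] op 0.36 ff 39.8
touch t 21.92 p [ 0.6729 -0.1326  0.1897] F [-0.9  0.1  4.5] op 0.362 ff 40.4
want z 0.18967138147342644
```

It touched down at exactly the expected height. Release, rise and look.

```bash
python3 - <<'E'
from h import *
p=arm.read_tool_pos()
arm.move_gripper(.65); st("rel"); arm.pause(.4)
arm.line_to(at(p,.26),.08); 
arm.movep(at(KNOB,.345),Q); arm.pause(.3); st("look")
c=cam("wrist"); im=snapshot("wrist"); cv2.imwrite("pics/placed.png",im)
Y=np.array([-X[1],X[0],0])
for nm,lo,hi,z in (("red",(0,150,80),(6,255,255),.150),("orange",(7,180,80),(16,255,255),.118)):
    for ce,s in blobs(im,lo,hi,100):
        w=onplane(c,ce,z)-CELL; print(nm,ce,s,"cell frame",(w@X).round(4),(w@Y).round(4))
E
```

```text
rel t 22.27 p [ 0.6725 -0.1324  0.1883] F [0.2 0.3 1. ] op 0.65 ff 0.0
look t 24.7 p [ 0.5399 -0.1544  0.3437] F [-0.1  0.4 -0.6] op 0.65 ff 0.0
red [205.2  52. ] [ 182   27   47   52 1851] cell frame -0.2508 -0.0747
red [ 59.  200.7] [  25  148   82   95 3840] cell frame -0.1555 -0.1857
red [323.6 389. ] [ 305  372   38   35 1041] cell frame -0.0002 0.0004
orange [323. 136.] [ 299  116   49   44 1586] cell frame -0.1991 -0.0002
orange [455.2 217.6] [ 433  196   49   46 1681] cell frame -0.1363 0.1054
orange [588.2 217.9] [ 564  196   55   46 1852] cell frame -0.1362 0.2117
```

View pics/placed.png

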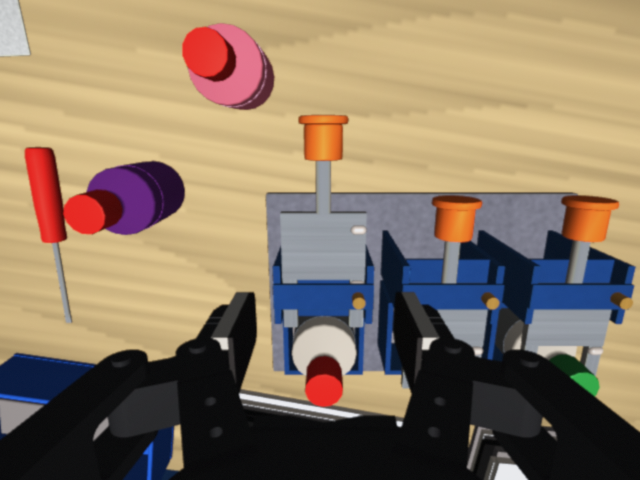

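The bottle stands upright in the cell, with the cap centred to within 1 mm (323,389), and the knob is still out (323,136). Now push the knob home.

```bash
python3 - <<'E'
from h import *
P=KNOB-.062*X
arm.movep(at(P,.26),Q); arm.line_to(at(P,.170),.1); arm.move_gripper(0,50); st("grip")
for d in (.03,.015,0.,-.0025):
    arm.line_to(at(KNOB-d*X,.170),.05); st(d)
arm.pause(.2); st("end"); arm.move_gripper(.65); arm.pause(.2); st("rel")
arm.line_to(at(KNOB,.26),.15); arm.movep(at(KNOB,.345),Q); arm.pause(.3)
c=cam("wrist"); im=snapshot("wrist"); cv2.imwrite("pics/home.png",im)
Y=np.array([-X[1],X[0],0])
for nm,lo,hi,z in (("red",(0,150,80),(6,255,255),.150),("orange",(7,180,80),(16,255,255),.118)):
    for ce,s in blobs(im,lo,hi,100):
        w=onplane(c,ce,z)-CELL; print(nm,ce,s,"cell frame",(w@X).round(4),(w@Y).round(4))
st()
E
```

```text
grip t 26.65 p [ 0.4785 -0.1659  0.1708] F [-0.6 -1.5  4.6] op 0.332 ff 49.2
0.03 t 27.44 p [ 0.5103 -0.1606  0.1709] F [ 0.3 -1.9  5.4] op 0.338 ff 49.3
0.015 t 27.89 p [ 0.5256 -0.158   0.1709] F [ 1.1 -1.6  4.4] op 0.336 ff 49.2
0.0 t 28.34 p [ 0.5396 -0.1556  0.1708] F [-0.2 -2.1  5.9] op 0.33 ff 49.4
-0.0025 t 28.59 p [ 0.5399 -0.1557  0.1708] F [-4.1 -0.8 10.6] op 0.335 ff 49.8
end t 28.79 p [ 0.5399 -0.1557  0.1708] F [-4.3 -2.1  9.5] op 0.334 ff 49.8
rel t 29.37 p [ 0.5416 -0.1544  0.1698] F [-0.6  0.1  0.5] op 0.651 ff 0.0
red [205.2  54.4] [ 182   29   47   53 1847] cell frame -0.251 -0.0747
red [ 59.1 202.6] [  25  150   82   95 3839] cell frame -0.1559 -0.1857
red [323.8 390.7] [ 305  374   38   34 1035] cell frame -0.0003 0.0003
orange [323.  219.2] [ 301  198   45   45 1579] cell frame -0.1365 -0.0002
orange [455.  219.3] [ 433  198   48   46 1686] cell frame -0.1363 0.1053
orange [587.8 219.3] [ 564  198   54   45 1865] cell frame -0.1363 0.2115
 t 30.9 p [ 0.5388 -0.1548  0.3439] F [ 0.1 -1.  -1. ] op 0.65 ff 0.0
```

View pics/home.png

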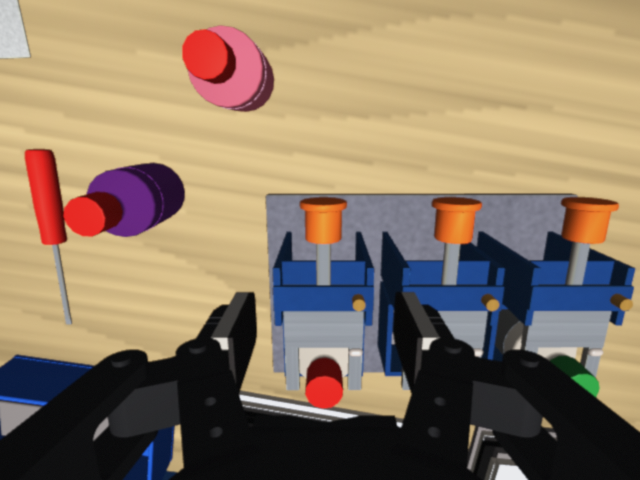

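All three knobs now line up (x = -136 mm, rows 219), the fork straddles the red cap at (324,391), and the bottle is centred. Handing in.

```bash
python3 -c "
from station import ticket
print(ticket.finish_job())"
```

```text
the job is handed in; nothing more can be done
None
```

The red-capped bottle stands upright in the formerly empty cell, its knob is pushed home level with the other two and the fork is around its cap; I handed the job in at about 31 s (64 s allowed), and no verdict came back.

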